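# Seat the end stop, then load the sloped crimp-die rack

## Task

Get the sloped die rack ready: with the orange-handled seating tool, not with the gripper itself, press the yellow end stop at the low end of the rack straight down until it clicks fully home, before any die goes into the chute. Then load every crimp die on the bench into the chute, groove side up and with its long side across, letting each one go on the slope above the clear guard so that it slides down by itself and they all stand in one closed row against the stop. Leave the seating tool standing upright in its grey tray, and leave the tin, the cup and the screwdriver where they are.

Things in the scene. Friction and masses are not known exactly. Their poses are not given: they have to be found in the camera images.
- rack: fixed sloped rack: blue chute on a dark base plate 362 x 106 x 8 mm. Origin at bench height, +x level and uphill along the chute, y across, z up. Chute: slippery white floor 300 mm long that rises 24 degrees towards +x, 66 mm wide between 5 mm thick side walls that stand 14 mm over the floor; open above and at the upper end. End stop's pocket at x -0.1575, y 0, walls 55 mm high
- lane_foot (a point): low end of the chute floor's middle line, at the seated stop's face (rack frame x -0.125, y 0, z 0.030). x points up along the slope, y across, z square off the floor. Dies in the row have their origins at x 0.020, 0.060, 0.100, 0.140, 0.180, y 0, z 0; the floor ends at x 0.300. A die let go on the floor above the row slides down by itself (friction about 0.2)
- guard (a point): middle of the clear plastic guard fixed over the lower chute: 106 mm along the slope (28 to 134 mm from lane_foot) x 86 mm across, its underside 40.5 mm above the chute floor; axes not along the slope but as the rack's
- end_stop: loose yellow stop, 56 mm across the chute, 30 mm thick (46 with its sloped black face), 56 mm high; origin: centre of its underside, axes as the rack's. Starts upright in its pocket on two sprung orange catches, origin 26 mm above the rack's (top at 82). Pressed down with 10 to 20 N on the black dot (right above the origin) it snaps home: origin 12 mm above the rack's (top at 68)
- seating_tool: loose upright hand tool, 110 mm high, 0.2 kg: flat white round foot 42 mm across and 16 mm high, thin steel neck, round orange handle 30 mm across from 34 to 110 mm above the foot's underside. Origin at the centre of the foot's underside, z up. It stands in the tray
- tool_tray: fixed shallow grey tray, 92 x 92 mm, 14 mm high, walls 4 mm, floor 4 mm above the bench. Origin at the centre of its underside
- die_1: loose dark steel crimp die, 40 (its x) x 60 (its y) x 32 mm (z), 0.28 kg, with a half-round groove on top that runs along its x axis; origin at the centre of its underside; stands groove up on the bench at the start. Four or five such dies are present
- die_2: loose dark steel crimp die, 40 (its x) x 60 (its y) x 32 mm (z), 0.28 kg, with a half-round groove on top that runs along its x axis; origin at the centre of its underside; stands groove up on the bench at the start. Four or five such dies are present
- die_3: loose dark steel crimp die, 40 (its x) x 60 (its y) x 32 mm (z), 0.28 kg, with a half-round groove on top that runs along its x axis; origin at the centre of its underside; stands groove up on the bench at the start. Four or five such dies are present
- die_4: loose dark steel crimp die, 40 (its x) x 60 (its y) x 32 mm (z), 0.28 kg, with a half-round groove on top that runs along its x axis; origin at the centre of its underside; stands groove up on the bench at the start. Four or five such dies are present
- die_5: loose dark steel crimp die, 40 (its x) x 60 (its y) x 32 mm (z), 0.28 kg, with a half-round groove on top that runs along its x axis; origin at the centre of its underside; stands groove up on the bench at the start. Four or five such dies are present
- grease_tin: bystander: loose white and blue tin, 68 mm across, 44 mm high; origin at the centre of its underside
- parts_cup: bystander: loose grey metal cup, 72 mm across, 53 mm high; origin at the centre of its underside
- screwdriver_red: bystander: loose red screwdriver, 200 mm long along its x; origin under its middle

How it is judged:
By the outcome, as a careful person would: the job done as asked, in the order asked, and still so for the second after the job is handed in, with the robot touching nothing.
Of die_1, die_2, die_3, die_4, die_5 only 4 to 5 are there at a start; the rules pass over those that are not, and their reading is None.
At some moment in a run one of die_1, die_2, die_3, die_4, die_5 may be knocked a few centimetres aside while the robot is not near it.
It also fails if it takes over 208 s, if anything falls off the work surface, if the arm or the gripper's body presses on something with over 40 N, if the wrist force passes 120 N, or if a joint passes its speed limit or range.

## Robot

A 7-joint arm with a two-finger parallel gripper is mounted at the origin on a cart in front of the work surface, level with it; the furniture and walls round the work are solid. World frame = base frame: x ahead of the robot, y to its left, z up, the work surface at z = 0. Lengths are in m, angles in rad, forces in N, time in s.
With the tool pointing down it reaches from about 0.4 to 0.85 m from the base axis. Payload 10.4 kg.
Tool frame: the origin (TCP) lies on the centre line of the jaws, within the pads' length; the fingertips stand 14 mm ahead of it and the grasp point (between the pads) lies 5 mm behind it (bot.finger_overhang is the distance from the TCP to the fingertips, in m); z points along the fingers, y is the line along which they close (so a half turn about z gives the same grasp; the last joint's range is limited). The gripper opens to 87 mm and grips with 3 to 60 N. Pads are 19 mm wide; open, the fingers measure 117 mm over their backs; the gripper's body (75 mm by 190 mm) begins 51 mm behind the grasp point.
Start: joints at [1.229, 0.332, -0.065, 1.46, 0.022, 1.35, -0.088], TCP at [0.196, -0.594, 0.237] pointing down, gripper open.
Joint ranges: [-2.6, 2.6], [-0.5, 2.12], [-1.47, 1.34], [0.16, 2.42], [-1.27, 4.41], [0.06, 2.06], [-2.6, 2.6]. Speed limits (rad/s): [2.22, 2.22, 2.79, 2.79, 3.14, 3.14, 3.14].

## Interface

Orientations are given as a 3x3 rotation matrix whose columns are the frame's x, y, z axes.
In Python, from bench import bot gives the robot as it stands.
- The arm moves only by the shell command python3 drive.py 'ROWS' [FORCE]. ROWS is a JSON list of rows, 1 to 10 of them, each of 5 numbers: dx, dy, dz in mm, then a turn about the tool's z in units of 0.1 rad, then the finger opening in m; each row is the pose to reach, as a shift and turn from the pose commanded when the command began, along the tool's axes at that moment; what a row does not reach only later rows make up. A row lasts 1/10 s, in which the tool goes at most 0.05 m and 0.15 rad, less where a joint would pass 70% of its speed; a pose out of reach is approached as far as the arm can. The fingers move at their own pace and stop on an object; FORCE is the grip in N (left out, the last holds). Time passes only in rows, so rows that do not move let the fingers close. It prints the time, the measured TCP pose, the force, the opening and the grip force at its end. Input that does not fit is refused with a message, and nothing moves.
- bot.read_state(): the state, without advancing time (a new reading comes with each control period).
- bot.capture(name): name is "scene" or "top" or "wrist"; returns the picture (384x512x3 uint8, red, green, blue); there is no depth.
- bot.get_calibration(name): a dict with "fx", "fy", "cx", "cy" (pixels), "k1" (the pictures are not rectified: a ray, as slopes to the right and down, at radius r is drawn at 1 + k1 r^2 times it, then the intrinsics apply), "R" (3x3) and "t" (3): a world point X has camera coordinates R X + t; the wrist camera has in their place "hand_eye" (4x4, takes a point from camera to tool coordinates, whose origin is the TCP and whose axes are the flange's). Camera axes: x right, y down, z forward; pixel columns grow to the right and rows downward; lengths in m; the calibration is good to about 2 mm. A picture is of the moment at which its call begins: read the wrist's pose just before it. get_calibration takes no time and is no camera call.
- bot.hand_in(): hands the job in; it is judged then, once.
The state is a dict: "t": time; "q": joint angles; "joint_vel": joint speeds; "joint_torque": joint torques, N m; "position": TCP position; "tool_rot": TCP orientation; "force": force on the tool from outside, world axes, zero at the start; "torque": the same for the moment, N m; "finger_gap": finger opening in m; "grip_force": force on a finger pad.
Only numpy, scipy, OpenCV 4.12 (cv2) and the standard library are available. Lean on these libraries where they do the work, as an engineer would, in place of code of your own. Each camera call takes 0.05 s, during which the arm holds its last target. There are 200 camera calls.

## Working session

There is one attempt and no reset: what is moved stays moved. The work goes in short steps, Python scripts to look and compute and a shell command to move; the robot and the scene stay as the last step left them, time stands still between calls to the robot, and variables do not carry over. Pictures are saved under pics/ and viewed, at most 14 in all, crops included, and the job is handed in when it is done.

```bash
ls; mkdir -p pics; cat > h.py <<'E'
import numpy as np, cv2
from bench import bot
def cal(n):
    c=bot.get_calibration(n)
    K=np.array([[c['fx'],0,c['cx']],[0,c['fy'],c['cy']],[0,0,1.]])
    if 'R' in c: R=np.array(c['R']);t=np.array(c['t'])
    else:
        H=np.array(c['hand_eye']); s=bot.read_state()
        Rw=np.array(s['tool_rot'])@H[:3,:3]; p=np.array(s['position'])+np.array(s['tool_rot'])@H[:3,3]
        R=Rw.T;t=-R@p
    return K,c['k1'],R,t
def pix(C,X):
    K,k,R,t=C; x=np.atleast_2d(X)@R.T+t; x=x[:,:2]/x[:,2:]; x=x*(1+k*(x**2).sum(1,keepdims=True))
    return x*[K[0,0],K[1,1]]+[K[0,2],K[1,2]]
def ray(C,uv,z):
    K,k,R,t=C; uv=np.atleast_2d(np.array(uv,float)); d=(uv-[K[0,2],K[1,2]])/[K[0,0],K[1,1]]; x=d.copy()
    for _ in range(20): x=d/(1+k*(x**2).sum(1,keepdims=True))
    D=np.c_[x,np.ones(len(x))]@R; o=-R.T@t; s=(z-o[2])/D[:,2]
    return o+D*s[:,None]
E
python3 - <<'E'
from h import *
for n in ("top","scene","wrist"):
    C=cal(n); im=bot.capture(n); cv2.imwrite(f"pics/{n}0.png",cv2.resize(im[:,:,::-1],(800,600),interpolation=cv2.INTER_CUBIC)); np.save(f"{n}0.npy",im); print(n,C[0][0,0],C[1],-C[2].T@C[3],C[2])
s=bot.read_state(); print(s)
E
```

```text
bench.py
drive.py
pics
top 351.5964183704104 -0.05194296336752711 [0.44644087 0.06798937 1.1612329 ] [[ 0.01946323 -0.99972506  0.0130764 ]
 [-0.99419249 -0.02073676 -0.10559963]
 [ 0.10584175 -0.01094515 -0.99432275]]
scene 348.66744541454693 -0.024338031906480286 [-0.22744239  0.62406976  0.98289869] [[-0.58240643 -0.81289574  0.00180602]
 [-0.55316349  0.39468899 -0.73364212]
 [ 0.59566174 -0.42827691 -0.67953365]]
wrist 340.0119179689484 -0.03660471572137277 [ 0.26553203 -0.56958323  0.38399544] [[ 0.3119245  -0.95010617 -0.00117264]
 [-0.91530669 -0.30083018  0.26779631]
 [-0.25478769 -0.08245891 -0.96347484]]
{'t': 0.15, 'q': array([ 1.22935376,  0.33272191, -0.06468236,  1.46067754,  0.02161507,
        1.34993162, -0.08850846]), 'joint_vel': array([ 0.00192418, -0.00309949,  0.00034184, -0.0027054 ,  0.00137524,
        0.00045274,  0.00057144]), 'joint_torque': array([ 7.31763448e-04, -6.23629546e+01,  2.45189300e-02, -3.90144682e+01,
       -6.15105894e-02,  3.72474489e-02,  1.08096408e-04]), 'position': array([ 0.19582295, -0.59325914,  0.2359735 ]), 'tool_rot': array([[ 9.49600867e-01,  3.13461391e-01, -3.87073591e-04],
       [ 3.13461623e-01, -9.49600375e-01,  9.68304878e-04],
       [-6.40390331e-05, -1.04083587e-03, -9.99999456e-01]]), 'force': array([-0.68649031, -0.16223301, -0.30533446]), 'torque': array([0.0151214 , 0.01529994, 0.01074089]), 'grip_force': 0.0, 'finger_gap': 0.0871079432540385}
```
View pics/top0.png

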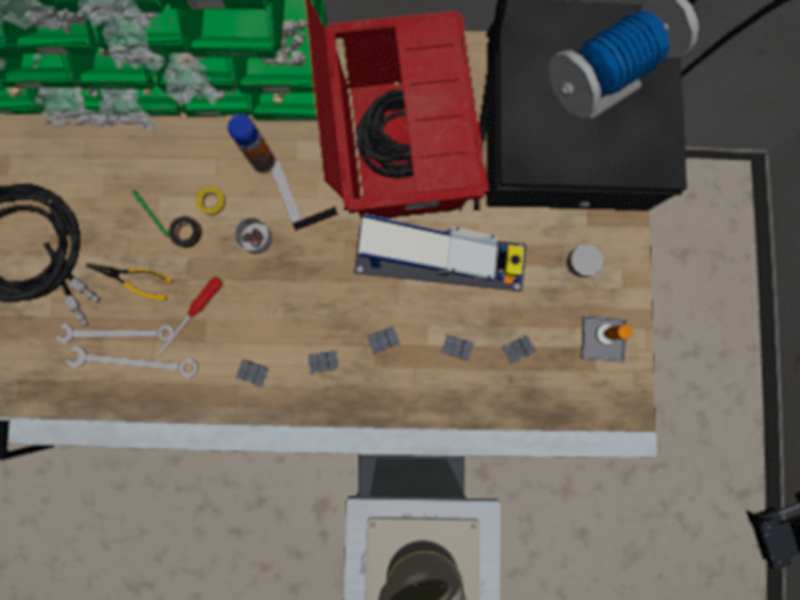

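View pics/scene0.png

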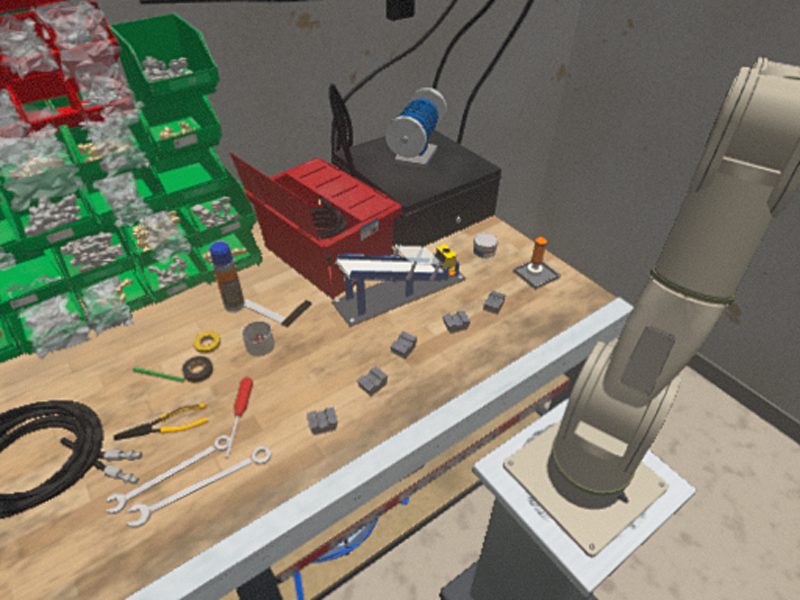

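The top view shows five dies at about (253,373), (323,362), (383,340), (458,347) and (519,349). The rack runs from (358,250), its high end, to (520,265), where the yellow stop is. The tool stands in its tray at (605,340), with the tin at (586,261) and the cup at (253,236). I'll enlarge a crop for the measurements.

```bash
python3 - <<'E'
from h import *
im=np.load("top0.npy")[:,:,::-1]
a=cv2.resize(im[130:190,220:345],None,fx=6,fy=6,interpolation=cv2.INTER_CUBIC)
b=cv2.resize(im[195:250,145:270],None,fx=6,fy=6,interpolation=cv2.INTER_CUBIC)[:,:750]
c=cv2.resize(im[195:240,270:415],None,fx=5,fy=5,interpolation=cv2.INTER_CUBIC)
out=np.zeros((600,760,3),np.uint8); out[:360,:750]=a; out[370:595,:725]=c
cv2.imwrite("pics/c1.png",out)
# die fit: dark blobs
C=cal("top")
g=im.astype(int); m=((g.max(2)<105)&(g.max(2)-g.min(2)<35)).astype(np.uint8)
for (u,v) in [(253,373),(323,362),(383,340),(458,347),(519,349)]:
    u,v=u*.64,v*.64; mm=np.zeros_like(m); y0,x0=int(v)-16,int(u)-17; mm[y0:y0+32,x0:x0+34]=m[y0:y0+32,x0:x0+34]
    mm=cv2.morphologyEx(mm,cv2.MORPH_CLOSE,np.ones((5,5)))
    n,l,s,ce=cv2.connectedComponentsWithStats(mm); i=1+s[1:,4].argmax(); ys,xs=np.where(l==i)
    W=ray(C,np.c_[xs,ys],0.03)[:,:2].astype(np.float32)
    r=cv2.minAreaRect(W*1000); print(ce[i],s[i],np.round(ray(C,ce[i],.03)[0],4),r)
E
```

```text
[161.12621359 238.03398058] [152 231  19  16 206] [0.4077 0.3566 0.03  ] ((407.5206298828125, 356.85223388671875), (54.514984130859375, 39.8278923034668), 70.45784759521484)
[206.36410256 231.31794872] [198 225  18  14 195] [0.4321 0.2127 0.03  ] ((432.1121826171875, 212.34335327148438), (36.13545608520508, 55.0666389465332), 10.649188995361328)
[244.62686567 217.31840796] [235 210  20  16 201] [0.4793 0.0915 0.03  ] ((478.8663635253906, 91.06805419921875), (39.77375793457031, 54.389217376708984), 21.748085021972656)
[292.425 222.085] [283 215  19  15 200] [ 0.467  -0.0623  0.03  ] ((467.17132568359375, -62.033836364746094), (54.75407791137695, 38.663604736328125), 71.93975830078125)
[331.68811881 223.28712871] [322 215  21  17 202] [ 0.4655 -0.1893  0.03  ] ((465.4636535644531, -189.96636962890625), (38.605812072753906, 56.90773391723633), 27.168392181396484)
```

View pics/c1.png

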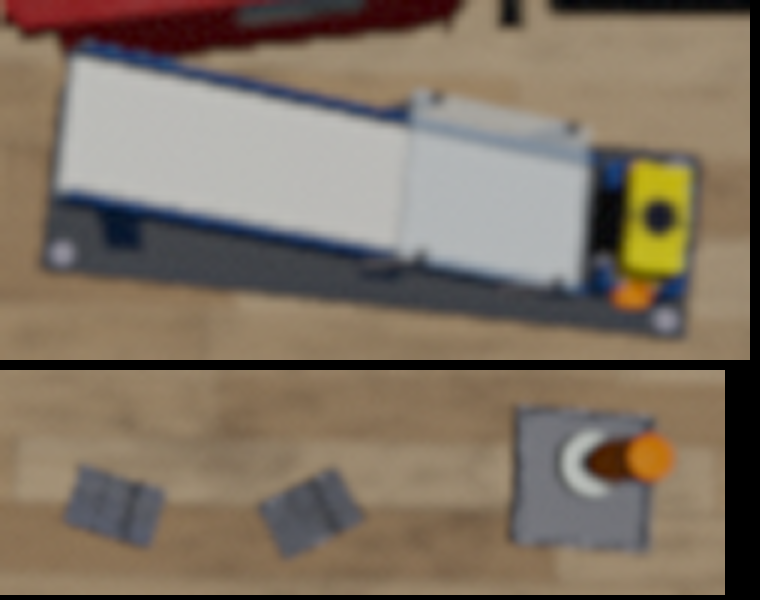

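The crop shows the stop's black dot at (659,217). The plate corners are at (43,268), (687,335) and (697,155), and the tool foot is centred near (590,462). Next I'll fit the rack pose and measure the tool, tray and red box.

```bash
cat >> h.py <<'E'
from scipy.optimize import least_squares
def rackT(p,P):
    c,s=np.cos(p[2]),np.sin(p[2]); P=np.atleast_2d(P)
    return np.c_[p[0]+c*P[:,0]-s*P[:,1],p[1]+s*P[:,0]+c*P[:,1],P[:,2]]
def tri(L):
    A=[];b=[]
    for C,uv in L:
        o=-C[2].T@C[3]; d=ray(C,uv,0)[0]-o; d/=np.linalg.norm(d); M=np.eye(3)-np.outer(d,d); A.append(M);b.append(M@o)
    return np.linalg.solve(sum(A),sum(b))
def move(x,y,z,yaw=None):
    "print tool-frame shift; yaw=world angle of tool x axis (mod pi)"
    s=bot.read_state(); R=np.array(s['tool_rot']); d=R.T@(np.array([x,y,z])-s['position'])
    cur=np.arctan2(R[1,0],R[0,0]); t=0 if yaw is None else -((yaw-cur+np.pi/2)%np.pi-np.pi/2)
    print('shift',np.round(d,4),'turn',round(t,3),'pos',np.round(s['position'],4),'yaw',round(cur,3),'q7',round(s['q'][6],2),'gap',round(s['finger_gap'],4),'t',round(s['t'],1))
E
python3 - <<'E'
from h import *
C=cal("top");S=cal("scene")
a=lambda p:(np.array(p)+.5)/6-.5+[220,130]
c=lambda p:(np.array(p)-[0,370]+.5)/5-.5+[270,195]
f=lambda p:(np.array(p)+.5)*.64-.5
U=a([(659,217),(43,268),(687,335),(697,155),(62,192),(75,58)])
P=np.array([(-.1575,0,.082),(.181,.053,.008),(-.181,.053,.008),(-.181,-.053,.008),(.149,.033,.152),(.149,-.033,.152)])
r=least_squares(lambda p:(pix(C,rackT(p,P))-U).ravel(),[.64,.0,1.57]); print('rack',r.x); print(np.round(r.fun.reshape(-1,2),1))
print('dot alone',ray(C,a((659,217)),.082))
print('tray corners',ray(C,c([(515,408),(655,416),(648,550),(512,542)]),.014))
print('foot',ray(C,c((590,463)),.016),'handle top',ray(C,c((650,457)),.11))
print('box right',tri([(C,f((486,190))),(S,f((400,208)))]),'left',tri([(C,f((345,207))),(S,f((330,240)))]))
print('box base ray',ray(C,f([(350,212),(485,205)]),0))
print('lane .225', rackT(r.x,[(-.125+.225*np.cos(.4189),0,.03+.225*np.sin(.4189))]))
print('tin,cup,bottle', ray(C,f((586,261)),.044))
E
```

```text
rack [ 0.65752772 -0.02027028  1.48872195]
[[ 2.  -0.2]
 [-3.1  0.4]
 [-1.9  0.4]
 [-1.1 -0.8]
 [ 1.6 -0. ]
 [ 1.9  0.3]]
dot alone [[ 0.64367647 -0.1708236   0.082     ]]
tray corners [[ 0.53747973 -0.32937657  0.014     ]
 [ 0.53396441 -0.42376513  0.014     ]
 [ 0.44547779 -0.41718781  0.014     ]
 [ 0.44933931 -0.32620983  0.014     ]]
foot [[ 0.50194852 -0.37841677  0.016     ]] handle top [[ 0.50167116 -0.37895874  0.11      ]]
box right [ 0.75060146 -0.09454805  0.19051073] left [0.69886779 0.15279808 0.22561235]
box base ray [[ 0.75439767  0.16874419  0.        ]
 [ 0.77688378 -0.12391626  0.        ]]
lane .225 [[0.66413105 0.0600044  0.12152006]]
tin,cup,bottle [[ 0.65051318 -0.32834665  0.044     ]]
```

```bash
python3 - <<'E'
from h import *
im=np.load("scene0.npy")[:,:,::-1]
cv2.imwrite("pics/c2.png",cv2.resize(im[85:215,130:370],(800,433),interpolation=cv2.INTER_CUBIC))
E
```

```text
(no output)
```

View pics/c2.png

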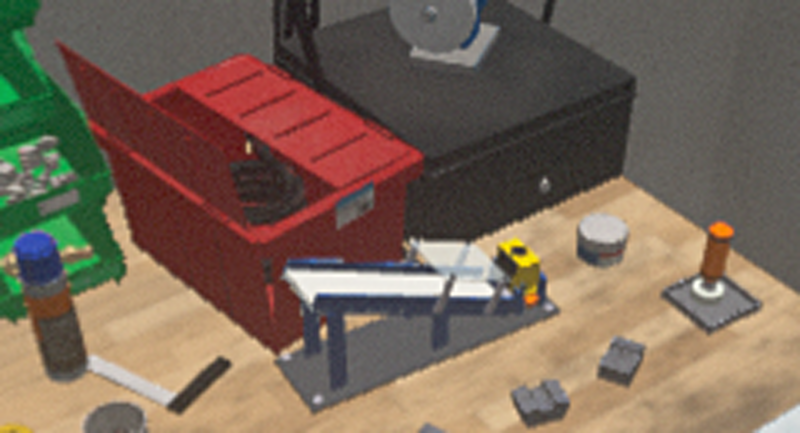

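```bash
python3 - <<'E'
from h import *
C=cal("top");S=cal("scene")
a=lambda p:(np.array(p)+.5)/6-.5+[220,130]
f=lambda p:(np.array(p)+.5)*.64-.5
g=lambda p:(np.array(p)+.5)*.3-.5+[130,85]
U=a([(659,217),(43,268),(687,335),(697,155),(62,192),(75,58)])
P=np.array([(-.1575,0,.082),(.181,.053,.008),(-.181,.053,.008),(-.181,-.053,.008),(.149,.033,.152),(.149,-.033,.152)])
def fn(p):
    Q=P.copy(); Q[1:4,0]+=p[3]; return (pix(C,rackT(p,Q))-U).ravel()
r=least_squares(fn,[.64,.0,1.57,0]); print('rack',r.x); print(np.round(r.fun.reshape(-1,2),1))
print('proj in scene crop: ', [(np.round((pix(S,rackT(r.x,[q]))[0]-[130,85])/.3)) for q in [(-.1575,0,.082),(.149,.033,.152),(.149,-.033,.152)]])
print('dot tri',tri([(C,a((659,217))),(S,g((518,247)))]), rackT(r.x,[(-.1575,0,.082)]))
print('tool top check',pix(S,[(.502,-.379,.11)]),g((720,230)))
for t,s in [((345,209),(258,240)),((487,192),(420,160))]:
    X=tri([(C,f(t)),(S,g(s))]); print('box',X,pix(C,X)-f(t),pix(S,X)-g(s))
    for z in (.17,.19,.21): print(z,ray(C,f(t),z)[0],ray(S,g(s),z)[0])
im=np.load("top0.npy")[:,:,::-1]
cv2.imwrite("pics/c3.png",cv2.resize(im[100:160,190:330],(793,340),interpolation=cv2.INTER_CUBIC))
E
```

```text
rack [ 0.65800977 -0.01490601  1.48713327 -0.01212647]
[[ 0.3 -0.4]
 [-1.   0.5]
 [ 0.1  0.7]
 [ 0.9 -0.5]
 [-0.3 -0.3]
 [ 0.1 -0. ]]
proj in scene crop:  [array([517., 250.]), array([310., 302.]), array([284., 270.])]
dot tri [ 0.6416924  -0.16841871  0.09286222] [[ 0.64484821 -0.17185512  0.082     ]]
tool top check [[345.41094969 154.29905957]] [345.65 153.65]
box [0.70446655 0.15987868 0.20877841] [[-0.07361261 -0.06069421]] [[0.07042228 0.01411057]]
0.17 [0.71479669 0.16340175 0.17      ] [0.7513854  0.13680146 0.17      ]
0.19 [0.70938211 0.16147662 0.19      ] [0.72730299 0.14878987 0.19      ]
0.21 [0.70396752 0.1595515  0.21      ] [0.70322059 0.16077829 0.21      ]
box [ 0.74740014 -0.09412224  0.19355179] [[-0.50864658 -0.42570482]] [[0.45939032 0.03763686]]
0.17 [ 0.75348725 -0.09955454  0.17      ] [ 0.77784044 -0.11414351  0.17      ]
0.19 [ 0.747292   -0.09617403  0.19      ] [ 0.75310716 -0.09598102  0.19      ]
0.21 [ 0.74109676 -0.09279351  0.21      ] [ 0.72837387 -0.07781853  0.21      ]
```

View pics/c3.png

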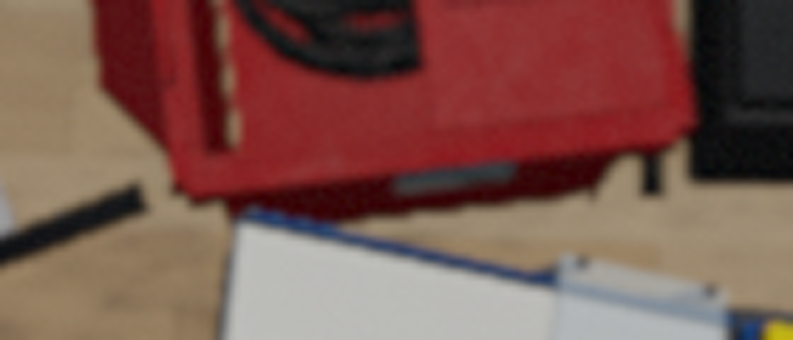

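The scene crop shows the red box rim at about 0.20–0.21 m, right behind the chute. I'll release the dies high on the slope so the gripper body clears it. First the tool.

```bash
python3 -c "
from h import *
move(.502,-.379,.17,0)"
```

```text
shift [ 0.3579 -0.1074  0.0661] turn 0.319 pos [ 0.1958 -0.5933  0.236 ] yaw 0.319 q7 -0.09 gap 0.0871 t 0.1
```

Careful with the scale: shifts go in mm and turns go in units of 0.1 rad. That gives: 0.358 m is 358, 0.345 m is 345, 0.319 rad is 3.19.

```bash
python3 drive.py '[[45,-13,8,0.4,0.087],[90,-27,17,1,0.087],[135,-40,25,1.5,0.087],[180,-54,33,2,0.087],[225,-67,42,2.5,0.087],[270,-80,50,3.19,0.087],[315,-94,58,3.19,0.087],[345,-103,64,3.19,0.087],[358,-107.4,66,3.19,0.087],[358,-107.4,66,3.19,0.087]]' 30; python3 - <<'E'
from h import *
move(.502,-.379,.07,0)
C=cal("wrist"); im=bot.capture("wrist"); cv2.imwrite("pics/w1.png",cv2.resize(im[:,:,::-1],(800,600)))
print(pix(C,[(.502,-.379,.114),(.502,-.379,.02)])*1.5625)
E
```

```text
t: 1.15
position: [0.5034, -0.3776, 0.1699]
tool_rot: [[1.0, 0.003, -0.0], [0.003, -1.0, 0.001], [-0.0, -0.001, -1.0]]
force: [-0.8, 0.1, -0.3]
finger_gap: 0.0868
grip_force: 0.0
shift [-0.0013  0.0015  0.0999] turn 0.003 pos [ 0.5034 -0.3776  0.1699] yaw 0.003 q7 -1.06 gap 0.0868 t 1.1
[[407.12354093 345.43407872]
 [405.65844184 289.2805248 ]]
```

View pics/w1.png

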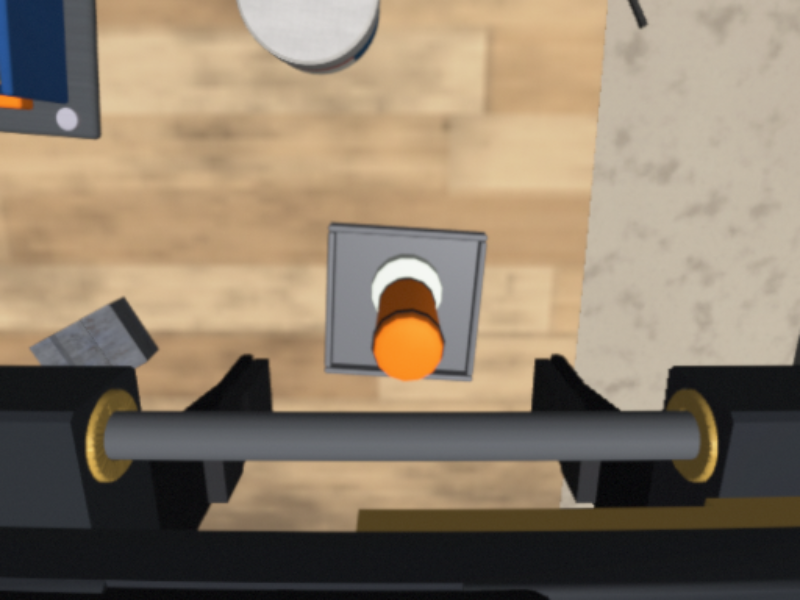

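The wrist view has the handle top at (408,342), against a predicted (407,345), so the position is right. I'll descend, grip and lift.

Scaled: 0.1 m is 100, 0.075 m is 75, 0.003 rad is 0.03.

```bash
python3 drive.py '[[-1.3,1.5,40,0.03,0.087],[-1.3,1.5,75,0.03,0.087],[-1.3,1.5,100,0.03,0.087],[-1.3,1.5,100,0.03,0.087],[-1.3,1.5,100,0.03,0.02],[-1.3,1.5,100,0.03,0.02],[-1.3,1.5,100,0.03,0.02],[-1.3,1.5,100,0.03,0.02],[-1.3,1.5,100,0.03,0.02]]' 40; python3 drive.py '[[0,0,0,0,0.02],[0,0,-30,0,0.02],[0,0,-70,0,0.02],[0,0,-110,0,0.02],[0,0,-130,0,0.02],[0,0,-130,0,0.02],[0,0,-130,0,0.02]]'; python3 -c "
from h import *
move(.6448,-.1718,.175,-.084)"
```

```text
t: 2.1
position: [0.5012, -0.381, 0.0712]
tool_rot: [[1.0, -0.003, 0.001], [-0.003, -1.0, -0.001], [0.001, 0.001, -1.0]]
force: [-0.7, -0.5, -0.1]
finger_gap: 0.0548
grip_force: 0.0
t: 2.8
position: [0.5009, -0.3808, 0.2005]
tool_rot: [[1.0, -0.003, 0.0], [-0.003, -1.0, -0.0], [0.0, 0.0, -1.0]]
force: [-0.3, -0.1, -1.4]
finger_gap: 0.02
grip_force: 0.0
shift [ 0.1433 -0.2094  0.0254] turn 0.081 pos [ 0.5009 -0.3808  0.2005] yaw -0.003 q7 -1.05 gap 0.02 t 2.8
```

The fingers close slowly, at about 0.08 m/s, so I lifted too early. I'll look at where the tool is now.

```bash
python3 drive.py '[[0,0,0,0,0.087],[0,0,0,0,0.087]]' ; python3 - <<'E'
from h import *
im=bot.capture("wrist"); im2=bot.capture("scene")
a=cv2.resize(im[:,:,::-1],(512,384)); b=cv2.resize(im2[120:200,290:400,::-1],None,fx=3,fy=3,interpolation=cv2.INTER_CUBIC)
o=np.zeros((600,800,3),np.uint8);o[:384,:512]=a;o[300:540,512-42:512-42+330]=b;cv2.imwrite("pics/w2.png",o)
E
```

```text
t: 3.0
position: [0.5004, -0.3805, 0.1992]
tool_rot: [[1.0, -0.003, -0.002], [-0.003, -1.0, 0.001], [-0.002, -0.001, -1.0]]
force: [-0.3, -0.9, 0.3]
finger_gap: 0.0293
grip_force: 0.0
```

View pics/w2.png

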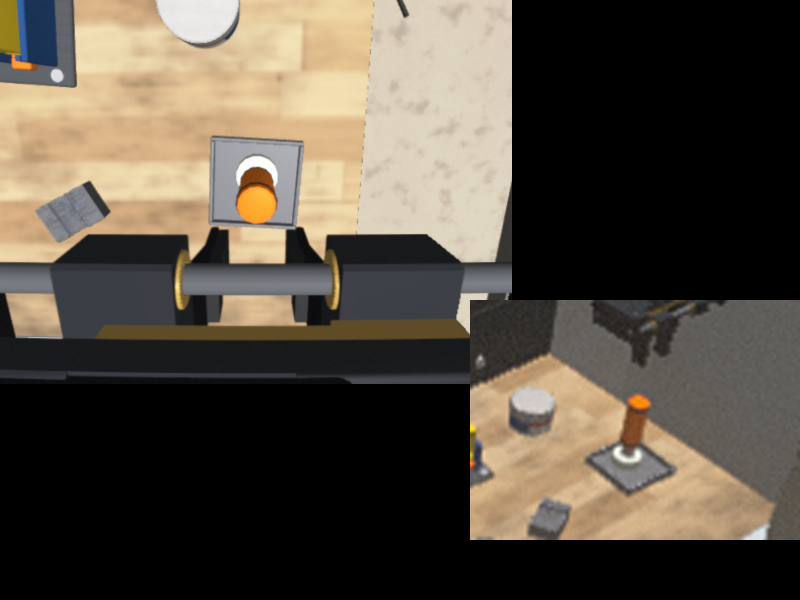

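The tool is still upright in its tray, with the handle at (256,203) in the wrist half, and it wasn't touched. I'll retry and wait for the fingers this time.

Scaled: 0.129 m is 129, 0.11 m is 110.

```bash
python3 drive.py '[[0,0,0,0,0.087],[0,0,0,0,0.087],[0,0,0,0,0.087],[0,0,0,0,0.087],[1.6,-1.5,30,0,0.087],[1.6,-1.5,70,0,0.087],[1.6,-1.5,110,0,0.087],[1.6,-1.5,129,0,0.087],[1.6,-1.5,129,0,0.06],[1.6,-1.5,129,0,0.02]]' 40; python3 drive.py '[[0,0,0,0,0.02],[0,0,0,0,0.02],[0,0,0,0,0.02],[0,0,0,0,0.02],[0,0,0,0,0.02],[0,0,0,0,0.02],[0,0,0,0,0.02],[0,0,0,0,0.02]]'
```

```text
t: 4.1
position: [0.5029, -0.3796, 0.0724]
tool_rot: [[1.0, -0.003, 0.001], [-0.003, -1.0, -0.0], [0.001, 0.0, -1.0]]
force: [-0.0, 0.7, 0.7]
finger_gap: 0.0778
grip_force: 0.0
t: 4.9
position: [0.5025, -0.3794, 0.0716]
tool_rot: [[1.0, -0.003, 0.0], [-0.003, -1.0, -0.0], [0.0, 0.0, -1.0]]
force: [0.5, 0.7, 0.6]
finger_gap: 0.0293
grip_force: 40.0
```

Scaled: -0.208 m is -208, 0.1417 m is 141.7.

```bash
python3 drive.py '[[0,0,-30,0,0.02],[0,0,-70,0,0.02],[0,0,-110,0,0.02],[20,-30,-120,0,0.02],[45,-66,-120,0,0.02],[70,-102,-120,0,0.02],[95,-138,-120,0,0.02],[120,-174,-120,0,0.02],[138,-200,-120,0,0.02],[141.7,-208,-120,0,0.02]]'; python3 drive.py '[[0,0,0,0,0.02],[0,0,0,0,0.02]]'; python3 - <<'E'
from h import *
move(.6445,-.1715,.155)
im=bot.capture("wrist"); im2=bot.capture("scene")
a=cv2.resize(im[:,:,::-1],(512,384)); b=cv2.resize(im2[110:190,240:340,::-1],None,fx=3,fy=3,interpolation=cv2.INTER_CUBIC)
o=np.zeros((600,800,3),np.uint8);o[:384,:512]=a;o[350:590,490:790]=b;cv2.imwrite("pics/w3.png",o)
E
```

```text
t: 5.9
position: [0.6466, -0.1664, 0.1908]
tool_rot: [[1.0, 0.003, -0.0], [0.003, -1.0, 0.003], [-0.0, -0.003, -1.0]]
force: [-0.7, -0.1, -2.9]
finger_gap: 0.0294
grip_force: 40.0
t: 6.1
position: [0.6442, -0.1733, 0.1912]
tool_rot: [[1.0, -0.004, -0.001], [-0.004, -1.0, -0.001], [-0.001, 0.001, -1.0]]
force: [-0.1, -1.4, -1.4]
finger_gap: 0.0293
grip_force: 40.0
shift [ 0.0003 -0.0018  0.0362] turn 0 pos [ 0.6442 -0.1733  0.1912] yaw -0.004 q7 -1.47 gap 0.0293 t 6.1
```

View pics/w3.png

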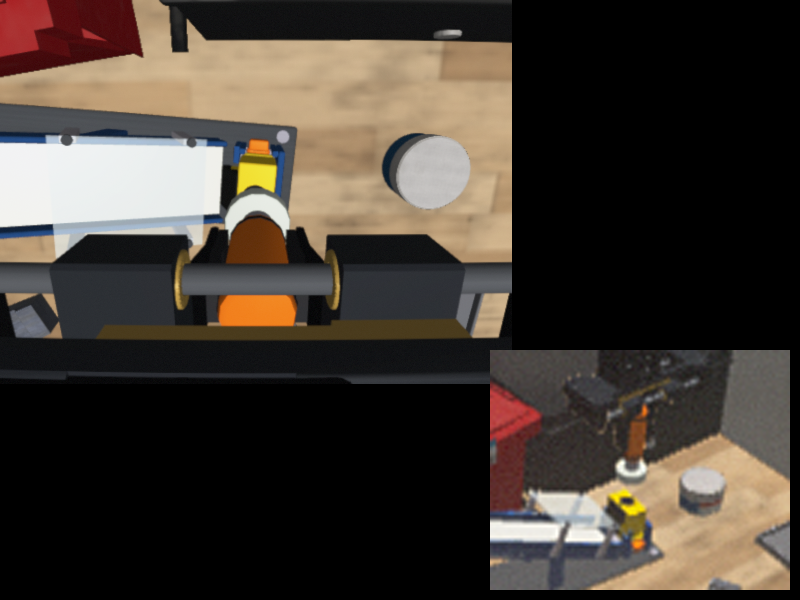

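The wrist view shows the foot (256,210) over the yellow stop, whose back edge is at (239–276,153). I'll come down slowly.

```bash
python3 -c "
from h import *
C=cal('wrist');print(ray(C,[(257,153)],.082), rackT([.65801,-.0149,1.48713],[(-.1575,-.028,.082)]))"; python3 drive.py '[[0.3,-1.5,12,0,0.02],[0.3,-1.5,24,0,0.02],[0.3,-1.5,34,0,0.02],[0.3,-1.5,38,0,0.02],[0.3,-1.5,39,0,0.02],[0.3,-1.5,40,0,0.02],[0.3,-1.5,41,0,0.02],[0.3,-1.5,42,0,0.02],[0.3,-1.5,42,0,0.02]]'
```

```text
[[ 0.67805065 -0.17361482  0.082     ]] [[ 0.67274998 -0.17418899  0.082     ]]
t: 7.1
position: [0.6452, -0.1703, 0.1496]
tool_rot: [[1.0, -0.003, 0.0], [-0.003, -1.0, -0.0], [0.0, 0.0, -1.0]]
force: [0.1, -0.6, -1.9]
finger_gap: 0.0291
grip_force: 40.0
```

Scaled: 0.0015 m is 1.5, 0.006 m is 6.

```bash
python3 drive.py '[[0,1.5,1,0,0.02],[0,1.5,2,0,0.02],[0,1.5,3,0,0.02],[0,1.5,4,0,0.02],[0,1.5,5,0,0.02],[0,1.5,6,0,0.02]]'
```

```text
t: 7.7
position: [0.6458, -0.1721, 0.1451]
tool_rot: [[1.0, -0.003, 0.002], [-0.003, -1.0, -0.001], [0.002, 0.001, -1.0]]
force: [-2.0, 0.5, 3.9]
finger_gap: 0.0293
grip_force: 40.0
```

```bash
python3 drive.py '[[0,0,2,0,0.02],[0,0,4,0,0.02],[0,0,6,0,0.02],[0,0,8,0,0.02]]'
```

```text
t: 8.1
position: [0.6452, -0.1718, 0.1355]
tool_rot: [[1.0, -0.003, 0.0], [-0.003, -1.0, 0.0], [0.0, -0.0, -1.0]]
force: [-3.4, 1.2, 12.6]
finger_gap: 0.0293
grip_force: 40.0
```

```bash
python3 drive.py '[[0,0,1,0,0.02],[0,0,1.5,0,0.02],[0,0,1.5,0,0.02]]'; python3 drive.py '[[0,0,-10,0,0.02],[0,0,-40,0,0.02],[0,0,-50,0,0.02],[0,0,-50,0,0.02]]'; python3 - <<'E'
from h import *
move(.5025,-.3794,.1916)
S=cal("scene"); a=bot.capture("scene"); b=bot.capture("wrist")
b2=b[90:250,100:310,::-1]; 
o=np.zeros((600,800,3),np.uint8); x=cv2.resize(a[120:180,240:340,::-1],None,fx=4,fy=4,interpolation=cv2.INTER_CUBIC); o[:240,:400]=x; x=cv2.resize(b2,None,fx=2,fy=2,interpolation=cv2.INTER_CUBIC); o[260:580,:420]=x
cv2.imwrite("pics/w4.png",o)
r=[.65801,-.0149,1.48713]
for h in (.068,.082): print((pix(S,rackT(r,[(-.1575,0,h)]))-[240,120]+.5)*4)
E
```

```text
t: 8.4
position: [0.6454, -0.1717, 0.1356]
tool_rot: [[1.0, -0.003, 0.001], [-0.003, -1.0, -0.0], [0.001, 0.0, -1.0]]
force: [-4.8, 0.3, 9.7]
finger_gap: 0.0295
grip_force: 40.0
t: 8.8
position: [0.6462, -0.1719, 0.1859]
tool_rot: [[1.0, -0.003, 0.003], [-0.003, -1.0, -0.001], [0.003, 0.001, -1.0]]
force: [0.6, 0.3, -3.4]
finger_gap: 0.0294
grip_force: 40.0
shift [-0.143   0.2079 -0.006 ] turn 0 pos [ 0.6462 -0.1719  0.1859] yaw -0.003 q7 -1.47 gap 0.0294 t 8.8
[[181.28387274 173.06523519]]
[[182.13764188 162.58410344]]
```

View pics/w4.png

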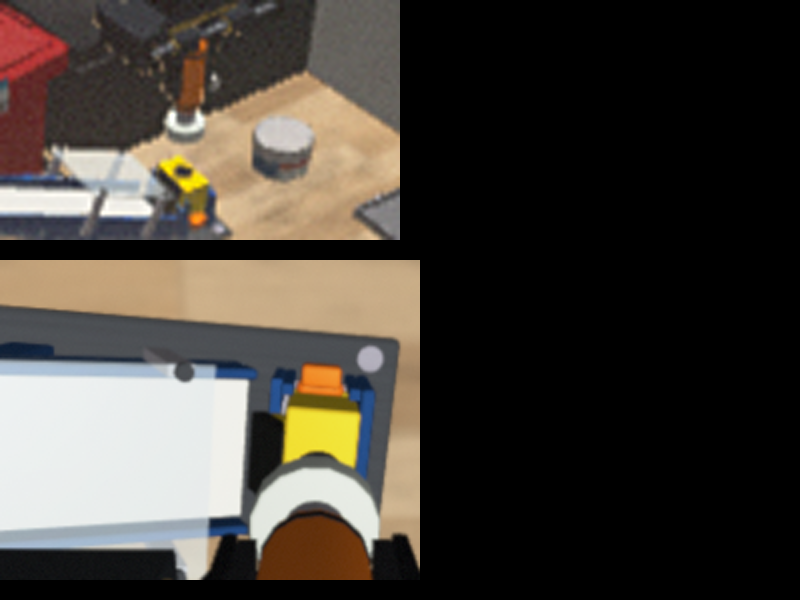

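The dot now reads at row 171 in the scene crop, where 173 is predicted for seated and 162.6 for unseated. The last force was only about 10 N, so I'll press once more, harder, to be sure.

Scaled: 0.054 m is 54, 0.053 m is 53.

```bash
python3 drive.py '[[0,0,30,0,0.02],[0,0,45,0,0.02],[0,0,48,0,0.02],[0,0,50,0,0.02],[0,0,52,0,0.02],[0,0,53,0,0.02],[0,0,54,0,0.02],[0,0,54,0,0.02]]'; python3 drive.py '[[0,0,-10,0,0.02],[0,0,-50,0,0.02],[0,0,-60,0,0.02],[0,0,-60,0,0.02],[0,0,-60,0,0.02]]'; python3 -c "
from h import *
move(.5025,-.3794,.195)"
```

```text
t: 9.7
position: [0.646, -0.1718, 0.1342]
tool_rot: [[1.0, -0.003, 0.003], [-0.003, -1.0, -0.001], [0.003, 0.001, -1.0]]
force: [-9.4, 2.2, 31.0]
finger_gap: 0.0296
grip_force: 40.0
t: 10.2
position: [0.6446, -0.1717, 0.1883]
tool_rot: [[1.0, -0.003, -0.002], [-0.003, -1.0, 0.0], [-0.002, -0.0, -1.0]]
force: [-1.1, 1.0, -3.1]
finger_gap: 0.0296
grip_force: 40.0
shift [-0.1414  0.2081 -0.0065] turn 0 pos [ 0.6446 -0.1717  0.1883] yaw -0.003 q7 -1.47 gap 0.0296 t 10.2
```

```bash
python3 drive.py '[[-20,30,-10,0,0.02],[-45,66,-10,0,0.02],[-70,102,-10,0,0.02],[-95,138,-10,0,0.02],[-120,174,-5,0,0.02],[-138,200,0,0,0.02],[-144,208,30,0,0.02],[-144,208,70,0,0.02],[-144,208,100,0,0.02],[-144,208,105,0,0.02]]'; python3 drive.py '[[0,0,0,0,0.02],[0,0,0,0,0.02]]'; python3 -c "
from h import *
move(.501,-.3794,.073)"
```

```text
t: 11.2
position: [0.4972, -0.3773, 0.0791]
tool_rot: [[1.0, -0.003, -0.008], [-0.003, -1.0, 0.006], [-0.008, -0.005, -1.0]]
force: [-1.3, 1.4, -1.7]
finger_gap: 0.0293
grip_force: 40.0
t: 11.4
position: [0.5013, -0.3797, 0.0864]
tool_rot: [[1.0, -0.003, 0.001], [-0.003, -1.0, -0.001], [0.001, 0.001, -1.0]]
force: [0.7, 0.4, -1.2]
finger_gap: 0.0293
grip_force: 40.0
shift [-0.0003 -0.0003  0.0134] turn 0 pos [ 0.5013 -0.3797  0.0864] yaw -0.003 q7 -1.07 gap 0.0293 t 11.4
```

Careful with the scale: shifts go in mm and turns go in units of 0.1 rad. That gives: 0.0135 m is 13.5, 0.0125 m is 12.5.

```bash
python3 drive.py '[[0,0,5,0,0.02],[0,0,9,0,0.02],[0,0,11,0,0.02],[0,0,12.5,0,0.02],[0,0,13.5,0,0.02],[0,0,13.5,0,0.02],[0,0,13.5,0,0.02]]' ; python3 drive.py '[[0,0,0,0,0.05],[0,0,0,0,0.06],[0,0,0,0,0.07],[0,0,0,0,0.087],[0,0,0,0,0.087],[0,0,-20,0,0.087],[0,0,-50,0,0.087],[0,0,-90,0,0.087],[0,0,-130,0,0.087],[0,0,-150,0,0.087]]'; python3 - <<'E'
from h import *
s=bot.read_state();C=cal("top"); im=bot.capture("top"); np.save("top1.npy",im)
o=im[190:250,140:420,::-1]; cv2.imwrite("pics/t1.png",cv2.resize(o,None,fx=2.85,fy=2.85,interpolation=cv2.INTER_CUBIC))
E
```

```text
t: 12.1
position: [0.5006, -0.3794, 0.0716]
tool_rot: [[1.0, -0.003, 0.0], [-0.003, -1.0, -0.0], [0.0, 0.0, -1.0]]
force: [-0.0, 0.0, -2.3]
finger_gap: 0.0293
grip_force: 40.0
t: 13.1
position: [0.5015, -0.3799, 0.2258]
tool_rot: [[1.0, -0.003, 0.004], [-0.003, -1.0, -0.003], [0.004, 0.003, -1.0]]
force: [0.5, -0.6, -0.2]
finger_gap: 0.0866
grip_force: 0.0
```

View pics/t1.png

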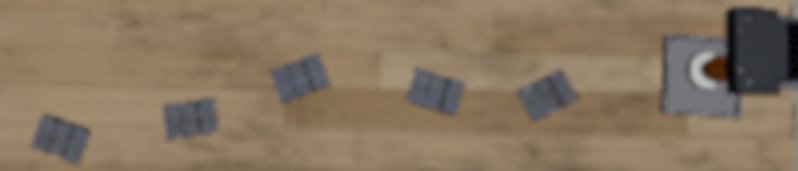

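The tool stands in its tray again, foot at about (707,70), and all five dies are unmoved. Now the rightmost die.

```bash
cat >> h.py <<'E'
def dies(name="top"):
    C=cal(name); g=bot.capture(name)[:,:,::-1].astype(int)
    m=((g.max(2)<105)&(g.max(2)-g.min(2)<35)).astype(np.uint8); m[:190]=0; m[252:]=0; m[:,:135]=0; m[:,362:]=0
    m=cv2.morphologyEx(m,cv2.MORPH_CLOSE,np.ones((3,3)))
    n,l,s,ce=cv2.connectedComponentsWithStats(m)
    for i in range(1,n):
        if s[i,4]<90: continue
        ys,xs=np.where(l==i); r=cv2.minAreaRect(ray(C,np.c_[xs,ys],.03)[:,:2].astype(np.float32)*1000)
        w,h=r[1]; L=r[2] if w>h else r[2]+90
        c=ray(C,ce[i],.03)[0]; o=-C[2].T@C[3]; c[:2]-=(o[:2]-c[:2])/o[2]*.012
        print('die',np.round(c[:2],4),'area',s[i,4],'size',np.round(r[1]),'toolyaw',round(np.radians(L-90),3))
RK=[.65801,-.0149,1.48713]
def lane(s,h=0): return rackT(RK,[(-.125+s*np.cos(.4189),0,.03+s*np.sin(.4189)+h)])[0]
E
python3 -c "
from h import *
dies(); move(.464,-.1925,.1,.47)
print(lane(.25))"
```

```text
die [0.4793 0.0928] area 184 size [38. 53.] toolyaw 0.38
die [ 0.4668 -0.0631] area 193 size [55. 38.] toolyaw -0.315
die [ 0.4657 -0.1913] area 194 size [37. 55.] toolyaw 0.472
die [0.4322 0.2141] area 193 size [36. 55.] toolyaw 0.185
die [0.407  0.3594] area 202 size [54. 40.] toolyaw -0.341
shift [-0.0391 -0.188   0.1247] turn -0.473 pos [ 0.5019 -0.3801  0.2255] yaw -0.003 q7 -1.05 gap 0.0871 t 13.2
[0.66664969 0.08812259 0.13168895]
```

Scaled: -0.188 m is -188, 0.1 m is 100, -0.473 rad is -4.73.

```bash
python3 drive.py '[[-7,-35,0,-1,0.087],[-15,-75,10,-2,0.087],[-22,-110,40,-3,0.087],[-29,-145,75,-4,0.087],[-35,-175,100,-4.73,0.087],[-37,-188,120,-4.73,0.087],[-37,-188,125,-4.73,0.087],[-37,-188,125,-4.73,0.087],[-37,-188,125,-4.73,0.087]]' 50; python3 - <<'E'
from h import *
move(.4657,-.1913,.03,.472)
C=cal("wrist"); im=bot.capture("wrist"); cv2.imwrite("pics/w5.png",im[:,:,::-1])
c,s=np.cos(.472),np.sin(.472)
print(pix(C,[(.4657+c*a-s*b,-.1913+s*a+c*b,.032) for a,b in [(.02,.03),(.02,-.03),(-.02,-.03),(-.02,.03)]]))
E
```

```text
t: 14.1
position: [0.4647, -0.1926, 0.0973]
tool_rot: [[0.892, 0.451, 0.001], [0.451, -0.892, -0.001], [0.001, 0.001, -1.0]]
force: [1.2, -0.2, 0.6]
finger_gap: 0.087
grip_force: 0.0
shift [ 0.0015 -0.0008  0.0673] turn -0.004 pos [ 0.4647 -0.1926  0.0973] yaw 0.468 q7 -0.88 gap 0.087 t 14.1
[[210.27253371 183.56743321]
 [303.07430334 183.03488329]
 [301.22763771 240.36282016]
 [212.78420246 240.86817261]]
```

View pics/w5.png

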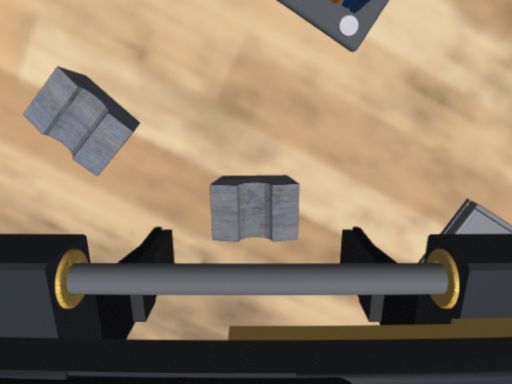

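The die's top face shows at (211–299, 183–240), within 2 px of the prediction. I'll grasp it and lift.

```bash
python3 drive.py '[[1.5,-0.8,30,0,0.087],[1.5,-0.8,55,0,0.087],[1.5,-0.8,68,0,0.087],[1.5,-0.8,68,0,0.087],[1.5,-0.8,68,0,0.05],[1.5,-0.8,68,0,0.05],[1.5,-0.8,68,0,0.05],[1.5,-0.8,68,0,0.05],[1.5,-0.8,68,0,0.05],[1.5,-0.8,68,0,0.05]]' 50; python3 drive.py '[[0,0,0,0,0.05],[0,0,0,0,0.05],[0,0,-40,0,0.05],[0,0,-90,0,0.05],[0,0,-140,0,0.05],[0,0,-180,0,0.05],[0,0,-195,0,0.05],[0,0,-195,0,0.05]]'; python3 -c "
from h import *
move(.6666,.0881,.225,1.487)"
```

```text
t: 15.15
position: [0.4655, -0.1901, 0.0291]
tool_rot: [[0.892, 0.453, 0.001], [0.453, -0.892, -0.001], [0.0, 0.001, -1.0]]
force: [-0.9, -0.4, 5.1]
finger_gap: 0.0573
grip_force: 50.0
t: 15.95
position: [0.466, -0.19, 0.2256]
tool_rot: [[0.892, 0.453, 0.003], [0.453, -0.892, -0.002], [0.002, 0.003, -1.0]]
force: [0.1, 0.3, -2.6]
finger_gap: 0.0576
grip_force: 50.0
shift [ 0.3048 -0.1572  0.0008] turn -1.017 pos [ 0.466  -0.19    0.2256] yaw 0.47 q7 -0.83 gap 0.0576 t 15.9
```

```bash
python3 drive.py '[[38,-20,0,-1.2,0.05],[78,-40,0,-2.6,0.05],[118,-61,0,-4,0.05],[158,-81,0,-5.4,0.05],[198,-102,0,-6.8,0.05],[238,-123,0,-8.2,0.05],[275,-142,0,-9.5,0.05],[298,-154,0,-10.17,0.05],[304.8,-157.2,0,-10.17,0.05],[304.8,-157.2,0,-10.17,0.05]]'; python3 drive.py '[[0,0,0,0,0.05],[0,0,0,0,0.05]]'; python3 - <<'E'
from h import *
move(.6666,.0881,.175,1.487)
C=cal("wrist"); im=bot.capture("wrist"); cv2.imwrite("pics/w6.png",cv2.resize(im[:,:,::-1],(800,600),interpolation=cv2.INTER_CUBIC))
S=lambda s,y,n:(-.125+s*.9135-n*.4067,y,.03+s*.4067+n*.9135)
np.set_printoptions(precision=0,suppress=True)
print(pix(C,rackT(RK,[S(.3,.033,0),S(.3,-.033,0),S(.3,.033,.014),S(.3,-.033,.014),S(.2,.033,.014),S(.2,-.033,.014)]))*1.5625)
E
```

```text
t: 16.95
position: [0.665, 0.0894, 0.2211]
tool_rot: [[0.083, 0.997, -0.003], [0.997, -0.083, 0.0], [0.0, -0.003, -1.0]]
force: [-1.3, -0.5, -3.8]
finger_gap: 0.0576
grip_force: 50.0
t: 17.15
position: [0.6653, 0.0865, 0.2232]
tool_rot: [[0.086, 0.996, -0.0], [0.996, -0.086, -0.001], [-0.001, -0.0, -1.0]]
force: [0.1, 0.8, -3.6]
finger_gap: 0.058
grip_force: 50.0
shift [0.0018 0.0011 0.0482] turn -0.003 pos [0.6653 0.0865 0.2232] yaw 1.484 q7 -0.47 gap 0.058 t 17.1
[[324. 223.]
 [484. 222.]
 [320. 242.]
 [488. 241.]
 [340. 406.]
 [469. 406.]]
```

View pics/w6.png

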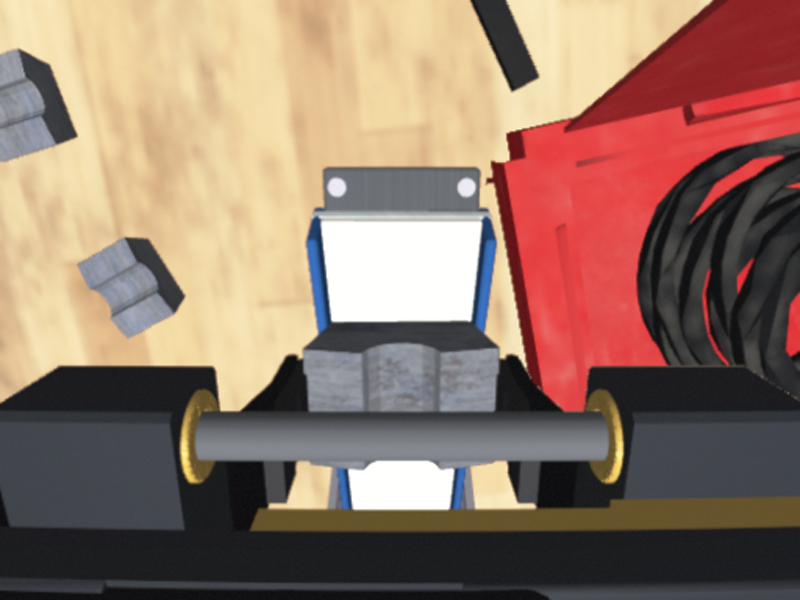

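The chute's upper corners are at (320,217) and (481,217), so its centre column is 400.5. The die spans 304–497, also centred on 400.5, so it's laterally aligned and clear of the box. I'll lower it and release.

Scaled: 0.051 m is 51, 0.0018 m is 1.8.

```bash
python3 drive.py '[[1,0,20,0,0.05],[1.8,0,38,0,0.05],[1.8,0,46,0,0.05],[1.8,0,50,0,0.05],[1.8,0,51,0,0.05],[1.8,0,51,0,0.05]]'
```

```text
t: 17.8
position: [0.6662, 0.09, 0.1733]
tool_rot: [[0.084, 0.996, 0.001], [0.996, -0.084, 0.0], [0.0, 0.001, -1.0]]
force: [0.4, 0.5, -2.3]
finger_gap: 0.0575
grip_force: 50.0
```

Scaled: -0.055 m is -55, -0.05 m is -50.

```bash
python3 drive.py '[[0,-0.5,1,0,0.07],[0,-0.5,1,0,0.087],[0,-0.5,1,0,0.087],[0,-0.5,1,0,0.087],[0,-0.5,1,0,0.087],[0,-0.5,0,0,0.087],[0,-0.5,-20,0,0.087],[0,-0.5,-50,0,0.087],[0,-0.5,-55,0,0.087],[0,-0.5,-55,0,0.087]]'; python3 - <<'E'
from h import *
a=bot.capture("scene"); b=bot.capture("wrist")
o=np.zeros((600,800,3),np.uint8); o[:240,:480]=cv2.resize(a[130:190,190:310,::-1],None,fx=4,fy=4,interpolation=cv2.INTER_CUBIC); o[245:245+350,:]=cv2.resize(b[90:300,30:510,::-1],(800,350)); cv2.imwrite("pics/r1.png",o)
dies(); move(.4668,-.0631,.1,-.315)
E
```

```text
t: 18.8
position: [0.6659, 0.0904, 0.2289]
tool_rot: [[0.084, 0.996, 0.002], [0.996, -0.084, 0.0], [0.0, 0.002, -1.0]]
force: [-0.1, -0.7, -0.5]
finger_gap: 0.0869
grip_force: 0.0
die [0.4694 0.0299] area 502 size [218.  25.] toolyaw -1.184
die [0.4799 0.0913] area 213 size [40. 56.] toolyaw 0.369
die [0.4321 0.2136] area 200 size [37. 56.] toolyaw 0.185
die [0.407  0.3595] area 210 size [55. 40.] toolyaw -0.341
shift [-0.1691 -0.1844  0.1267] turn -1.34 pos [0.6649 0.09   0.2263] yaw 1.487 q7 -0.47 gap 0.0873 t 18.9
```

View pics/r1.png

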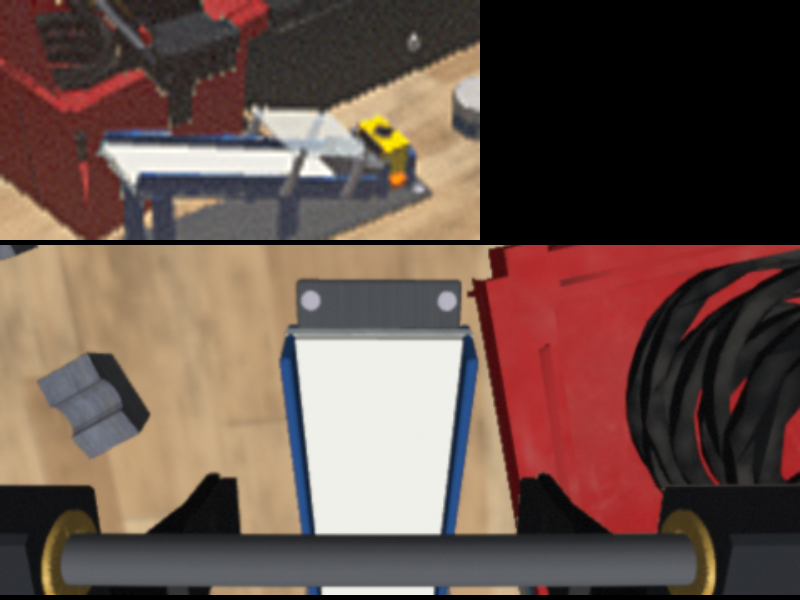

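The first die slid down and sits against the stop, dark at (345,162) in the scene half. Die 3 is next, because the top camera can see it now. From here I'll verify with numbers to save picture views.

```bash
cat >> h.py <<'E'
def check(x,y,yaw):
    "refine die pose in the wrist picture by matching box silhouette to dark grey mask"
    C=cal("wrist"); g=bot.capture("wrist")[:,:,::-1].astype(int)
    m=((g.max(2)<165)&(g.max(2)-g.min(2)<40)).astype(np.uint8); m[225:]=0
    def sil(p):
        c,s=np.cos(p[2]),np.sin(p[2]); P=[(p[0]+c*a-s*b,p[1]+s*a+c*b,z) for a in(-.02,.02) for b in(-.03,.03) for z in(0,.032)]
        q=np.zeros(m.shape,np.uint8); h=cv2.convexHull((pix(C,P)*16).astype(np.int32)); cv2.fillConvexPoly(q,h,1,shift=4); q[225:]=0; return q
    def cost(p,mm=m):
        q=sil(p); return -(q&mm).sum()/max(1,(q|mm).sum())
    best=None; l=cv2.connectedComponents(m)[1]; q=sil((x,y,yaw)); k=cv2.dilate(q,np.ones((41,41)))
    ids=np.bincount(l[(k>0)&(l>0)]); i=ids.argmax(); mm=(l==i).astype(np.uint8)
    from scipy.optimize import minimize
    r=minimize(lambda v:cost((x+v[0]*.01,y+v[1]*.01,yaw+v[2]*.1),mm),[0,0,0],method='Nelder-Mead',options=dict(initial_simplex=[[0,0,0],[1,0,0],[0,1,0],[0,0,1]],xatol=.02,fatol=1e-3))
    v=r.x; p=(x+v[0]*.01,y+v[1]*.01,yaw+v[2]*.1); print('before IoU',round(-cost((x,y,yaw),mm),3),'fit',np.round(p,4),'IoU',round(-r.fun,3)); return p
E
python3 -c "
from h import *
move(.4799,.0913,.1,.369)"
```

```text
shift [-0.0141 -0.1843  0.1266] turn 1.118 pos [0.6649 0.09   0.2263] yaw 1.487 q7 -0.47 gap 0.0873 t 18.9
```

```bash
python3 drive.py '[[-3,-40,0,1.4,0.087],[-6,-85,0,2.8,0.087],[-10,-130,10,4.2,0.087],[-13,-165,40,5.6,0.087],[-14.1,-180,70,7,0.087],[-14.1,-184.3,100,8.4,0.087],[-14.1,-184.3,120,9.8,0.087],[-14.1,-184.3,126.6,11.18,0.087],[-14.1,-184.3,126.6,11.18,0.087],[-14.1,-184.3,126.6,11.18,0.087]]' 50; python3 - <<'E'
from h import *
p=check(.4799,.0913,.369); move(p[0],p[1],.029,p[2])
E
```

```text
t: 19.95
position: [0.4803, 0.0916, 0.1008]
tool_rot: [[0.931, 0.365, -0.001], [0.365, -0.931, -0.0], [-0.001, -0.0, -1.0]]
force: [0.2, 0.4, 1.6]
finger_gap: 0.0869
grip_force: 0.0
before IoU -4032075207368207.0 fit [0.5343 0.1224 0.1023] IoU -0.0
shift [ 0.0612 -0.0091  0.0722] turn 0.27 pos [0.4806 0.0916 0.1012] yaw 0.373 q7 -1.59 gap 0.0873 t 20.0h.py:55: RuntimeWarning: overflow encountered in scalar negative
  q=sil(p); return -(q&mm).sum()/max(1,(q|mm).sum())
```

```bash
sed -i 's/return -(q&mm).sum()\/max(1,(q|mm).sum())/return -float((q\&mm).sum())\/max(1.,float((q|mm).sum()))/' h.py; python3 - <<'E'
from h import *
p=check(.4799,.0913,.369); move(p[0],p[1],.029,p[2])
E
```

```text
before IoU 0.903 fit [0.478  0.0908 0.3835] IoU 0.948
shift [-0.003  -0.0002  0.0724] turn -0.011 pos [0.4808 0.0917 0.1014] yaw 0.372 q7 -1.59 gap 0.0869 t 20.1
```

The check works: IoU is 0.95, about 2 mm off. Grasp and lift.

Scaled: 0.072 m is 72, 0.058 m is 58, -0.01 rad is -0.1.

```bash
python3 drive.py '[[-2,0,30,-0.1,0.087],[-2,0,58,-0.1,0.087],[-2,0,72,-0.1,0.087],[-2,0,72,-0.1,0.087],[-2,0,72,-0.1,0.05],[-2,0,72,-0.1,0.05],[-2,0,72,-0.1,0.05],[-2,0,72,-0.1,0.05],[-2,0,72,-0.1,0.05],[-2,0,72,-0.1,0.05]]' 50; python3 drive.py '[[0,0,0,0,0.05],[0,0,0,0,0.05],[0,0,-40,0,0.05],[0,0,-90,0,0.05],[0,0,-140,0,0.05],[0,0,-180,0,0.05],[0,0,-195,0,0.05],[0,0,-195,0,0.05]]'; python3 -c "
from h import *
move(.6655,.0885,.225,1.487)"
```

```text
t: 21.05
position: [0.4791, 0.0907, 0.0295]
tool_rot: [[0.929, 0.37, 0.001], [0.37, -0.929, -0.0], [0.001, 0.001, -1.0]]
force: [-1.3, -1.7, 6.3]
finger_gap: 0.0575
grip_force: 50.0
t: 21.85
position: [0.4796, 0.0912, 0.226]
tool_rot: [[0.929, 0.37, 0.004], [0.37, -0.929, 0.0], [0.004, 0.001, -1.0]]
force: [-0.8, -0.8, -3.3]
finger_gap: 0.0579
grip_force: 50.0
shift [0.1717 0.0712 0.0017] turn -1.108 pos [0.4796 0.0912 0.226 ] yaw 0.379 q7 -1.5 gap 0.0579 t 21.9
```

Scaled: 0.1717 m is 171.7, 0.17 m is 170, -1.108 rad is -11.08.

```bash
python3 drive.py '[[15,6,0,-1.3,0.05],[35,15,0,-2.7,0.05],[60,25,0,-4.1,0.05],[85,36,0,-5.5,0.05],[110,46,0,-6.9,0.05],[135,56,0,-8.3,0.05],[158,66,0,-9.7,0.05],[170,71,0,-11.08,0.05],[171.7,71.2,0,-11.08,0.05],[171.7,71.2,0,-11.08,0.05]]'; python3 drive.py '[[0,0,0,0,0.05],[0,0,0,0,0.05]]'; python3 -c "
from h import *
move(.6655,.0885,.1725,1.487)"
```

```text
t: 22.85
position: [0.6636, 0.0886, 0.2218]
tool_rot: [[0.087, 0.996, -0.003], [0.996, -0.087, 0.0], [0.0, -0.003, -1.0]]
force: [-0.4, 0.1, -2.9]
finger_gap: 0.0576
grip_force: 50.0
t: 23.05
position: [0.6639, 0.0884, 0.2239]
tool_rot: [[0.085, 0.996, -0.0], [0.996, -0.085, -0.001], [-0.001, -0.0, -1.0]]
force: [-1.3, -0.0, -2.8]
finger_gap: 0.0576
grip_force: 50.0
shift [0.0003 0.0016 0.0514] turn -0.002 pos [0.6639 0.0884 0.2239] yaw 1.485 q7 -0.48 gap 0.0576 t 23.1
```

Scaled: 0.051 m is 51, 0.05 m is 50.

```bash
python3 drive.py '[[0,1,20,0,0.05],[0,1.6,38,0,0.05],[0,1.6,46,0,0.05],[0,1.6,50,0,0.05],[0,1.6,51,0,0.05],[0,1.6,51,0,0.05],[0,1.6,51,0,0.05]]'; python3 drive.py '[[0,0,1,0,0.07],[0,0,1,0,0.087],[0,0,1,0,0.087],[0,0,1,0,0.087],[0,0,1,0,0.087],[0,0,0,0,0.087],[0,0,-20,0,0.087],[0,0,-50,0,0.087],[0,0,-55,0,0.087],[0,0,-55,0,0.087]]'; python3 - <<'E'
from h import *
dies(); move(.4321,.2136,.1,.185)
E
```

```text
t: 23.75
position: [0.6665, 0.0882, 0.1739]
tool_rot: [[0.084, 0.996, 0.001], [0.996, -0.084, 0.0], [0.0, 0.001, -1.0]]
force: [0.2, -0.5, -2.9]
finger_gap: 0.0575
grip_force: 50.0
t: 24.75
position: [0.6666, 0.0883, 0.2292]
tool_rot: [[0.084, 0.996, 0.002], [0.996, -0.084, 0.0], [0.0, 0.002, -1.0]]
force: [-0.9, -0.2, -0.3]
finger_gap: 0.0871
grip_force: 0.0
die [0.4693 0.024 ] area 507 size [218.  25.] toolyaw -1.182
die [0.432  0.2139] area 200 size [37. 56.] toolyaw 0.185
die [0.4068 0.3597] area 212 size [55. 40.] toolyaw -0.331
shift [ 0.1055 -0.2438  0.1277] turn 1.302 pos [0.6662 0.088  0.2278] yaw 1.487 q7 -0.48 gap 0.0869 t 24.8
```

Scaled: -0.2438 m is -243.8, -0.23 m is -230, 1.302 rad is 13.02.

```bash
python3 drive.py '[[10,-40,0,1.4,0.087],[25,-80,0,2.8,0.087],[45,-120,0,4.2,0.087],[65,-160,20,5.6,0.087],[85,-200,50,7,0.087],[100,-230,80,8.4,0.087],[105.5,-243.8,105,9.8,0.087],[105.5,-243.8,120,11.2,0.087],[105.5,-243.8,127.7,12.5,0.087],[105.5,-243.8,127.7,13.02,0.087]]' 50; python3 drive.py '[[0,0,0,0,0.087],[0,0,0,0,0.087]]'; python3 - <<'E'
from h import *
p=check(.432,.2139,.185); move(p[0],p[1],.029,p[2])
E
```

```text
t: 25.8
position: [0.4304, 0.2128, 0.0979]
tool_rot: [[0.984, 0.179, -0.004], [0.179, -0.984, -0.002], [-0.004, 0.001, -1.0]]
force: [0.4, 0.1, -0.1]
finger_gap: 0.0869
grip_force: 0.0
t: 26.0
position: [0.4316, 0.2134, 0.0997]
tool_rot: [[0.983, 0.186, -0.001], [0.186, -0.983, -0.0], [-0.001, 0.0, -1.0]]
force: [-1.0, 0.0, 0.1]
finger_gap: 0.0869
grip_force: 0.0
before IoU 0.885 fit [0.4296 0.214  0.1912] IoU 0.944
shift [-0.0021 -0.0009  0.0709] turn -0.005 pos [0.4318 0.2135 0.0999] yaw 0.187 q7 -2.05 gap 0.0869 t 26.1
```

Scaled: 0.071 m is 71, 0.057 m is 57.

```bash
python3 drive.py '[[-1,-0.5,30,0,0.087],[-1,-0.5,57,0,0.087],[-1,-0.5,71,0,0.087],[-1,-0.5,71,0,0.087],[-1,-0.5,71,0,0.05],[-1,-0.5,71,0,0.05],[-1,-0.5,71,0,0.05],[-1,-0.5,71,0,0.05],[-1,-0.5,71,0,0.05],[-1,-0.5,71,0,0.05]]' 50; python3 drive.py '[[0,0,0,0,0.05],[0,0,0,0,0.05],[0,0,-40,0,0.05],[0,0,-90,0,0.05],[0,0,-140,0,0.05],[0,0,-180,0,0.05],[0,0,-195,0,0.05],[0,0,-195,0,0.05]]'; python3 -c "
from h import *
move(.6652,.0885,.225,1.487)"
```

```text
t: 27.05
position: [0.4314, 0.2138, 0.0298]
tool_rot: [[0.983, 0.184, 0.001], [0.184, -0.983, -0.0], [0.001, 0.001, -1.0]]
force: [-1.1, -2.2, 6.2]
finger_gap: 0.0578
grip_force: 50.0
t: 27.85
position: [0.4318, 0.2145, 0.2263]
tool_rot: [[0.983, 0.184, 0.004], [0.184, -0.983, 0.001], [0.004, -0.0, -1.0]]
force: [0.2, 0.4, -4.1]
finger_gap: 0.0578
grip_force: 50.0
shift [0.2063 0.1668 0.002 ] turn -1.302 pos [0.4318 0.2145 0.2263] yaw 0.185 q7 -1.97 gap 0.0578 t 27.9
```

```bash
python3 drive.py '[[12,15,0,-1.3,0.05],[30,40,0,-2.7,0.05],[55,65,0,-4.1,0.05],[80,90,0,-5.5,0.05],[110,115,0,-6.9,0.05],[140,135,0,-8.3,0.05],[170,152,0,-9.7,0.05],[195,162,0,-11.1,0.05],[206.3,166.8,0,-12.5,0.05],[206.3,166.8,0,-13.02,0.05]]'; python3 drive.py '[[0,0,0,0,0.05],[0,0,0,0,0.05],[0,0,0,0,0.05]]'; python3 -c "
from h import *
move(.6652,.0885,.1725,1.487)"
```

```text
t: 28.85
position: [0.6649, 0.0869, 0.2204]
tool_rot: [[0.08, 0.997, -0.004], [0.997, -0.08, 0.0], [-0.0, -0.004, -1.0]]
force: [-1.3, 0.3, -2.8]
finger_gap: 0.0577
grip_force: 50.0
t: 29.15
position: [0.6639, 0.0881, 0.2236]
tool_rot: [[0.085, 0.996, -0.001], [0.996, -0.085, -0.0], [-0.0, -0.001, -1.0]]
force: [0.3, -0.5, -2.7]
finger_gap: 0.0574
grip_force: 50.0
shift [0.0005 0.0013 0.0511] turn -0.001 pos [0.6639 0.0881 0.2236] yaw 1.486 q7 -0.47 gap 0.0574 t 29.1
```

```bash
python3 drive.py '[[0,0.5,20,0,0.05],[0,0.5,38,0,0.05],[0,0.5,46,0,0.05],[0,0.5,50,0,0.05],[0,0.5,51,0,0.05],[0,0.5,51,0,0.05],[0,0.5,51,0,0.05]]'; python3 drive.py '[[0,0,1,0,0.07],[0,0,1,0,0.087],[0,0,1,0,0.087],[0,0,1,0,0.087],[0,0,1,0,0.087],[0,0,0,0,0.087],[0,0,-20,0,0.087],[0,0,-50,0,0.087],[0,0,-55,0,0.087],[0,0,-55,0,0.087]]'; python3 - <<'E'
from h import *
dies(); move(.4068,.3597,.1,-.335)
# row check: brightness along lane in top view at die top height
C=cal("top"); g=bot.capture("top").max(2)
print([(s,int(g[tuple(np.round(pix(C,lane(s/1000,.03))[0])[::-1].astype(int))])) for s in range(10,300,10)])
E
```

```text
t: 29.85
position: [0.6652, 0.088, 0.1741]
tool_rot: [[0.084, 0.996, 0.001], [0.996, -0.084, 0.0], [0.0, 0.001, -1.0]]
force: [-0.4, 0.1, -3.5]
finger_gap: 0.0579
grip_force: 50.0
t: 30.85
position: [0.6654, 0.0881, 0.2295]
tool_rot: [[0.084, 0.996, 0.002], [0.996, -0.084, 0.0], [0.0, 0.002, -1.0]]
force: [-0.5, -0.4, -0.4]
finger_gap: 0.0869
grip_force: 0.0
die [0.4693 0.0269] area 511 size [218.  25.] toolyaw -1.184
die [0.4068 0.3597] area 212 size [55. 40.] toolyaw -0.331
shift [ 0.2492 -0.2801  0.128 ] turn -1.32 pos [0.6649 0.0879 0.2281] yaw 1.487 q7 -0.47 gap 0.0872 t 30.9
[(10, 134), (20, 148), (30, 152), (40, 154), (50, 154), (60, 152), (70, 132), (80, 113), (90, 125), (100, 133), (110, 139), (120, 142), (130, 143), (140, 144), (150, 147), (160, 147), (170, 148), (180, 148), (190, 146), (200, 141), (210, 138), (220, 136), (230, 131), (240, 127), (250, 119), (260, 111), (270, 102), (280, 93), (290, 116)]
```

Scaled: -0.2801 m is -280.1, 0.2492 m is 249.2, -1.32 rad is -13.2.

```bash
python3 drive.py '[[15,-40,0,-1.4,0.087],[40,-80,0,-2.8,0.087],[70,-115,0,-4.2,0.087],[100,-150,0,-5.6,0.087],[130,-180,20,-7,0.087],[160,-210,50,-8.4,0.087],[190,-240,80,-9.8,0.087],[220,-265,105,-11.2,0.087],[243,-280,125,-12.5,0.087],[249.2,-280.1,128,-13.2,0.087]]' 50; python3 drive.py '[[0,0,0,0,0.087],[0,0,0,0,0.087],[0,0,0,0,0.087]]'; python3 - <<'E'
from h import *
p=check(.4068,.3597,-.335); move(p[0],p[1],.029,p[2]); dies()
C=cal("top"); g=bot.capture("top").max(2)
for h in (.0,.03): print([(s,int(g[tuple(np.round(pix(C,lane(s/1000,h))[0])[::-1].astype(int))])) for s in range(10,300,10)])
E
```

```text
t: 31.95
position: [0.4021, 0.3614, 0.0971]
tool_rot: [[-0.948, 0.318, -0.005], [0.318, 0.948, -0.001], [0.004, -0.003, -1.0]]
force: [0.3, -0.9, -0.3]
finger_gap: 0.087
grip_force: 0.0
t: 32.25
position: [0.4074, 0.3588, 0.1003]
tool_rot: [[-0.943, 0.332, 0.0], [0.332, 0.943, -0.0], [-0.001, -0.0, -1.0]]
force: [-0.0, 0.3, -0.2]
finger_gap: 0.087
grip_force: 0.0
before IoU 0.901 fit [ 0.4052  0.3581 -0.334 ] IoU 0.951
shift [ 0.0019 -0.0015  0.0715] turn -0.004 pos [0.4074 0.3589 0.1005] yaw 2.804 q7 0.11 gap 0.0871 t 32.3
die [ 0.4662 -0.0636] area 182 size [55. 37.] toolyaw -0.302
die [0.4038 0.3728] area 849 size [164.  72.] toolyaw -0.327
[(10, 158), (20, 159), (30, 157), (40, 161), (50, 156), (60, 156), (70, 157), (80, 156), (90, 158), (100, 159), (110, 115), (120, 132), (130, 189), (140, 189), (150, 189), (160, 189), (170, 189), (180, 189), (190, 189), (200, 189), (210, 189), (220, 189), (230, 190), (240, 190), (250, 190), (260, 190), (270, 190), (280, 190), (290, 190)]
[(10, 141), (20, 154), (30, 158), (40, 161), (50, 162), (60, 160), (70, 158), (80, 159), (90, 158), (100, 162), (110, 148), (120, 148), (130, 189), (140, 189), (150, 189), (160, 189), (170, 189), (180, 189), (190, 189), (200, 190), (210, 189), (220, 189), (230, 189), (240, 189), (250, 190), (260, 190), (270, 190), (280, 190), (290, 190)]
```

The row ends at about s = 0.12 m, which is three dies closed up. Grasp the fourth.

Scaled: 0.0715 m is 71.5, 0.071 m is 71.

```bash
python3 drive.py '[[1,-1,30,0,0.087],[1,-1,57,0,0.087],[1,-1,71,0,0.087],[1,-1,71.5,0,0.087],[1,-1,71.5,0,0.05],[1,-1,71.5,0,0.05],[1,-1,71.5,0,0.05],[1,-1,71.5,0,0.05],[1,-1,71.5,0,0.05],[1,-1,71.5,0,0.05]]' 50; python3 drive.py '[[0,0,0,0,0.05],[0,0,0,0,0.05],[0,0,-40,0,0.05],[0,0,-90,0,0.05],[0,0,-140,0,0.05],[0,0,-180,0,0.05],[0,0,-195,0,0.05],[0,0,-195,0,0.05]]'; python3 -c "
from h import *
move(.6652,.0885,.225,1.487)"
```

```text
t: 33.4
position: [0.4057, 0.3589, 0.0292]
tool_rot: [[-0.944, 0.329, 0.001], [0.329, 0.944, -0.001], [-0.001, -0.0, -1.0]]
force: [-2.0, -2.7, 6.0]
finger_gap: 0.0576
grip_force: 50.0
t: 34.2
position: [0.406, 0.3596, 0.225]
tool_rot: [[-0.944, 0.329, 0.003], [0.329, 0.944, 0.001], [-0.002, 0.002, -1.0]]
force: [-0.3, -0.6, -3.0]
finger_gap: 0.0575
grip_force: 50.0
shift [-3.340e-01 -1.707e-01  3.000e-04] turn 1.319 pos [0.406  0.3596 0.225 ] yaw 2.806 q7 0.21 gap 0.0575 t 34.2
```

Scaled: -0.334 m is -334, -0.171 m is -171, 0.7 rad is 7.

```bash
python3 drive.py '[[-25,-30,0,1.4,0.05],[-50,-65,0,2.8,0.05],[-75,-100,0,4.2,0.05],[-105,-135,0,5.6,0.05],[-140,-160,0,7,0.05],[-180,-170,0,8.4,0.05],[-225,-171,0,9.8,0.05],[-270,-171,0,11.2,0.05],[-310,-171,0,12.5,0.05],[-334,-171,0,13.19,0.05]]'; python3 drive.py '[[0,0,0,0,0.05],[0,0,0,0,0.05],[0,0,0,0,0.05]]'; python3 -c "
from h import *
move(.6652,.0885,.1725,1.487)"
```

```text
t: 35.2
position: [0.666, 0.0854, 0.2189]
tool_rot: [[0.09, 0.996, -0.005], [0.996, -0.09, -0.002], [-0.003, -0.005, -1.0]]
force: [-0.7, 0.7, -2.2]
finger_gap: 0.0578
grip_force: 50.0
t: 35.5
position: [0.6635, 0.0886, 0.2221]
tool_rot: [[0.081, 0.997, -0.002], [0.997, -0.081, -0.0], [-0.001, -0.002, -1.0]]
force: [0.3, 0.8, -2.9]
finger_gap: 0.0577
grip_force: 50.0
shift [0.0001 0.0018 0.0496] turn 0.003 pos [0.6635 0.0886 0.2221] yaw 1.49 q7 -0.48 gap 0.0577 t 35.5
```

```bash
python3 drive.py '[[0,0.8,20,0,0.05],[0,0.8,38,0,0.05],[0,0.8,46,0,0.05],[0,0.8,49,0,0.05],[0,0.8,50,0,0.05],[0,0.8,50,0,0.05],[0,0.8,50,0,0.05]]'; python3 drive.py '[[0,0,1,0,0.07],[0,0,1,0,0.087],[0,0,1,0,0.087],[0,0,1,0,0.087],[0,0,1,0,0.087],[0,0,0,0,0.087],[0,0,-20,0,0.087],[0,0,-50,0,0.087],[0,0,-55,0,0.087],[0,0,-55,0,0.087]]'; python3 - <<'E'
from h import *
dies(); move(.4662,-.0636,.12,-.31)
E
```

```text
t: 36.2
position: [0.6658, 0.0879, 0.1746]
tool_rot: [[0.083, 0.997, 0.001], [0.997, -0.083, 0.0], [0.0, 0.001, -1.0]]
force: [-0.8, 0.3, -2.0]
finger_gap: 0.0576
grip_force: 50.0
t: 37.2
position: [0.666, 0.088, 0.23]
tool_rot: [[0.083, 0.997, 0.002], [0.997, -0.083, 0.0], [0.0, 0.002, -1.0]]
force: [0.2, 0.4, 0.1]
finger_gap: 0.0868
grip_force: 0.0
die [0.4699 0.0201] area 513 size [219.  26.] toolyaw -1.171
shift [-0.1674 -0.1861  0.1086] turn -1.344 pos [0.6655 0.0878 0.2286] yaw 1.488 q7 -0.48 gap 0.087 t 37.2
```

Scaled: -0.12 m is -120, -0.1861 m is -186.1, -1.344 rad is -13.44.

```bash
python3 drive.py '[[-10,-40,0,-1.4,0.087],[-30,-80,0,-2.8,0.087],[-55,-120,0,-4.2,0.087],[-85,-150,0,-5.6,0.087],[-115,-170,20,-7,0.087],[-140,-180,50,-8.4,0.087],[-160,-186,80,-9.8,0.087],[-167.4,-186.1,100,-11.2,0.087],[-167.4,-186.1,108.6,-12.6,0.087],[-167.4,-186.1,108.6,-13.44,0.087]]' 50; python3 drive.py '[[0,0,0,0,0.087],[0,0,0,0,0.087],[0,0,0,0,0.087]]'; python3 - <<'E'
from h import *
p=check(.4662,-.0636,-.31); move(p[0],p[1],.029,p[2])
E
```

```text
t: 38.25
position: [0.4642, -0.0639, 0.1177]
tool_rot: [[-0.954, 0.3, -0.004], [0.3, 0.954, 0.001], [0.004, -0.0, -1.0]]
force: [0.6, 0.5, 1.6]
finger_gap: 0.0871
grip_force: 0.0
t: 38.55
position: [0.4661, -0.0636, 0.1201]
tool_rot: [[-0.952, 0.307, -0.0], [0.307, 0.952, -0.0], [0.0, -0.0, -1.0]]
force: [0.0, -0.5, 0.1]
finger_gap: 0.0871
grip_force: 0.0
before IoU 0.93 fit [ 0.4675 -0.064  -0.2983] IoU 0.951
shift [-0.0014  0.0001  0.0912] turn -0.013 pos [ 0.4661 -0.0636  0.1202] yaw 2.83 q7 1.18 gap 0.087 t 38.6
```

Scaled: 0.0912 m is 91.2, 0.09 m is 90, -0.01 rad is -0.1.

```bash
python3 drive.py '[[0,0,40,-0.1,0.087],[0,0,77,-0.1,0.087],[0,0,90,-0.1,0.087],[0,0,91.2,-0.1,0.087],[0,0,91.2,-0.1,0.05],[0,0,91.2,-0.1,0.05],[0,0,91.2,-0.1,0.05],[0,0,91.2,-0.1,0.05],[0,0,91.2,-0.1,0.05],[0,0,91.2,-0.1,0.05]]' 50; python3 drive.py '[[0,0,0,0,0.05],[0,0,0,0,0.05],[0,0,-40,0,0.05],[0,0,-90,0,0.05],[0,0,-140,0,0.05],[0,0,-180,0,0.05],[0,0,-195,0,0.05],[0,0,-195,0,0.05]]'; python3 -c "
from h import *
move(.6652,.0885,.225,1.487)"
```

```text
t: 39.6
position: [0.4666, -0.0639, 0.0296]
tool_rot: [[-0.955, 0.295, 0.001], [0.295, 0.955, -0.001], [-0.001, -0.0, -1.0]]
force: [-1.1, -1.5, 6.5]
finger_gap: 0.0578
grip_force: 50.0
t: 40.4
position: [0.4671, -0.0638, 0.2259]
tool_rot: [[-0.955, 0.296, 0.003], [0.296, 0.955, -0.002], [-0.004, -0.001, -1.0]]
force: [-0.4, 0.4, -4.1]
finger_gap: 0.0575
grip_force: 50.0
shift [-0.1443  0.204   0.0013] turn 1.355 pos [ 0.4671 -0.0638  0.2259] yaw 2.842 q7 1.29 gap 0.0575 t 40.4
```

Scaled: 0.204 m is 204, 0.191 m is 191, 1.355 rad is 13.55.

```bash
python3 drive.py '[[-10,15,0,1.4,0.05],[-25,35,0,2.8,0.05],[-42,60,0,4.2,0.05],[-60,85,0,5.6,0.05],[-80,113,0,7,0.05],[-100,141,0,8.4,0.05],[-120,170,0,9.8,0.05],[-135,191,0,11.2,0.05],[-144.3,204,0,12.6,0.05],[-144.3,204,0,13.55,0.05]]'; python3 drive.py '[[0,0,0,0,0.05],[0,0,0,0,0.05],[0,0,0,0,0.05]]'; python3 -c "
from h import *
move(.6652,.0885,.1725,1.487)"
```

```text
t: 41.4
position: [0.6642, 0.0912, 0.2204]
tool_rot: [[0.086, 0.996, -0.004], [0.996, -0.086, 0.001], [0.001, -0.004, -1.0]]
force: [-1.5, 0.5, -3.3]
finger_gap: 0.0578
grip_force: 49.9
t: 41.7
position: [0.6639, 0.0882, 0.2231]
tool_rot: [[0.082, 0.997, -0.001], [0.997, -0.082, -0.0], [-0.001, -0.001, -1.0]]
force: [0.6, -0.7, -3.0]
finger_gap: 0.0577
grip_force: 50.0
shift [0.0005 0.0013 0.0506] turn 0.002 pos [0.6639 0.0882 0.2231] yaw 1.489 q7 -0.49 gap 0.0577 t 41.7
```

Scaled: 0.0506 m is 50.6, 0.05 m is 50.

```bash
python3 drive.py '[[0,0.5,20,0,0.05],[0,0.5,38,0,0.05],[0,0.5,46,0,0.05],[0,0.5,50,0,0.05],[0,0.5,50.6,0,0.05],[0,0.5,50.6,0,0.05],[0,0.5,50.6,0,0.05]]'; python3 drive.py '[[0,0,1,0,0.07],[0,0,1,0,0.087],[0,0,1,0,0.087],[0,0,1,0,0.087],[0,0,1,0,0.087],[0,0,0,0,0.087],[0,0,-20,0,0.087],[0,0,-50,0,0.087],[0,0,-55,0,0.087],[0,0,-55,0,0.087]]'; python3 drive.py '[[20,-40,-10,0,0.087],[50,-80,-10,0,0.087],[90,-110,-10,0,0.087],[130,-140,-10,0,0.087],[170,-160,-10,0,0.087],[210,-170,-10,0,0.087],[240,-170,-10,0,0.087],[250,-170,-10,0,0.087],[250,-170,-10,0,0.087]]'; python3 - <<'E'
from h import *
C=cal("top"); im=bot.capture("top"); g=im.max(2); sc=bot.capture("scene")
print([(s,int(g[tuple(np.round(pix(C,lane(s/1000,.015))[0])[::-1].astype(int))])) for s in range(10,300,10)])
o=np.zeros((600,800,3),np.uint8)
o[:300,:800]=cv2.resize(im[125:243,135:450,::-1],(800,300),interpolation=cv2.INTER_CUBIC)
o[305:600,:800]=cv2.resize(sc[115:200,135:365,::-1],(800,295),interpolation=cv2.INTER_CUBIC); cv2.imwrite("pics/fin.png",o)
E
```

```text
t: 42.4
position: [0.6651, 0.0887, 0.1742]
tool_rot: [[0.084, 0.996, 0.001], [0.996, -0.084, 0.0], [0.0, 0.001, -1.0]]
force: [-1.7, 0.2, -3.5]
finger_gap: 0.0577
grip_force: 50.0
t: 43.4
position: [0.6653, 0.0889, 0.2296]
tool_rot: [[0.084, 0.996, 0.002], [0.996, -0.084, 0.0], [0.0, 0.002, -1.0]]
force: [0.2, 0.2, -0.5]
finger_gap: 0.0868
grip_force: 0.0
t: 44.3
position: [0.5155, 0.353, 0.237]
tool_rot: [[0.082, 0.997, -0.002], [0.997, -0.082, -0.0], [-0.0, -0.002, -1.0]]
force: [0.3, 0.1, 0.4]
finger_gap: 0.0873
grip_force: 0.0
[(10, 154), (20, 157), (30, 158), (40, 161), (50, 159), (60, 156), (70, 155), (80, 157), (90, 156), (100, 160), (110, 154), (120, 98), (130, 92), (140, 95), (150, 97), (160, 103), (170, 102), (180, 105), (190, 75), (200, 157), (210, 189), (220, 188), (230, 188), (240, 188), (250, 189), (260, 188), (270, 188), (280, 188), (290, 189)]
```

View pics/fin.png

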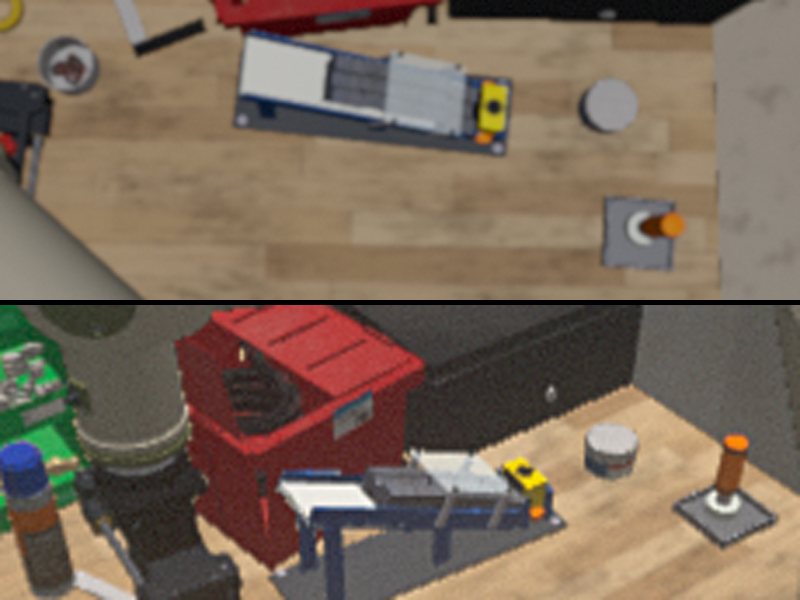

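The final picture shows the dark row running from the stop up to about (328,80), which is s ≈ 0.20 m, so all five dies are closed up. The tool stands upright in its tray at (640,230), and the tin and cup are in place.

```bash
python3 drive.py '[[0,0,0,0,0.087],[0,0,0,0,0.087]]'; python3 -c "
from bench import bot
print(bot.hand_in())"
```

```text
t: 44.6
position: [0.517, 0.3505, 0.2383]
tool_rot: [[0.086, 0.996, 0.0], [0.996, -0.086, -0.001], [-0.001, 0.0, -1.0]]
force: [-1.1, -0.0, -1.1]
finger_gap: 0.0872
grip_force: 0.0
the job is handed in; nothing more can be done
None
```

I handed the job in at about 45 s: I pressed the end stop home with the seating tool, all five dies stand in one closed row against it, the tool is upright in its tray, and I never handled the tin, cup or screwdriver; the hand-in gave no verdict.

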